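# Put the spindle sander's kit away on its pads

## Task

Put the spindle sander's kit away: stand each of the three sanding drums upright in the middle of the wooden pad whose dark disc is as wide as that drum, and turn the dust port so that its four holes drop over the four studs of its pad and it lies flat on the wood. Set everything down gently, without dropping it, and leave the tin and the mallet where they are.

Things in the scene. Friction and masses are not known exactly. Their poses are not given: they have to be found in the camera images.
- drum_large: the large sanding drum: brown abrasive cylinder 58 mm in diameter and 70 mm tall, standing upright, black rubber end with a steel washer on top; about 240 g. Origin: centre of its underside, z up along its axis.
- drum_medium: the medium sanding drum: brown abrasive cylinder 40 mm in diameter and 70 mm tall, standing upright, black rubber end with a steel washer on top; about 130 g. Origin: centre of its underside, z up along its axis.
- drum_small: the small sanding drum: brown abrasive cylinder 25 mm in diameter and 70 mm tall, standing upright, black rubber end with a steel washer on top; about 60 g. Origin: centre of its underside, z up along its axis.
- dust_port: black plastic dust port: square flange 90 x 90 mm, 8 mm thick, lying flat, with a through hole of 16 mm near each corner (hole centres 31 mm from the middle along both x and y), and an upright open pipe stub in the middle, 50 mm outside diameter, 3.5 mm wall, its rim 68 mm above the flange's underside; about 120 g. Origin: centre of the flange's underside, x and y parallel to the flange's edges, z up. A quarter turn makes no difference.
- pad_large: fixed square pad of pale wood 100 x 100 mm, 12 mm thick, flat on top, with a flat dark painted disc 58 mm in diameter in the middle: the place of the large drum. Origin: centre of its underside (its top is at z = 12 mm), x and y parallel to its edges.
- pad_medium: fixed square pad of pale wood 100 x 100 mm, 12 mm thick, flat on top, with a flat dark painted disc 40 mm in diameter in the middle: the place of the medium drum. Origin: centre of its underside (its top is at z = 12 mm), x and y parallel to its edges.
- pad_small: fixed square pad of pale wood 100 x 100 mm, 12 mm thick, flat on top, with a flat dark painted disc 25 mm in diameter in the middle: the place of the small drum. Origin: centre of its underside (its top is at z = 12 mm), x and y parallel to its edges.
- pad_studs: fixed square pad of pale wood 100 x 100 mm, 12 mm thick, with four upright steel studs, 7 mm thick, standing 18 mm above the pad's top (the upper 6 mm tapered), at 31 mm from the middle along both x and y: the place of the dust port. Origin: centre of its underside, x and y parallel to its edges; a quarter turn makes no difference.
- wax_tin: bystander, loose: plain metal tin 72 mm in diameter, 55 mm tall, off to the right side. Origin: centre of its underside.
- mallet: bystander, loose: wooden mallet lying off to the left side, dark head 55 x 100 x 50 mm, pale round handle 25 mm thick, about 250 mm long overall. Origin: at bench level under the handle, 62 mm short of the head; x points from handle to head.
Not all that is in view belongs to the job. Leave any yellow look-alike of the drum_large alone.

How it is judged:
At the end, for the whole second after the job is handed in: Each drum stands upright (0.08 rad) on the pad with its own size of disc, within 12 mm of the middle; the dust port lies flat on its pad with the studs through its holes (middle within 8 mm, underside within 3.5 mm of the wood, tilt under 0.06 rad); all at rest (horizontal distance between drum_large and pad_large below 0.012 m and z of drum_large in the frame of pad_large between 0.009 and 0.015 m and angle between each of drum_large, drum_medium, drum_small's own z axis and vertical below 0.08 rad and linear speed of each of drum_large, drum_medium, drum_small, dust_port below 0.02 m/s and angular speed of each of drum_large, drum_medium, drum_small, dust_port below 0.2 rad/s and horizontal distance between drum_medium and pad_medium below 0.012 m and z of drum_medium in the frame of pad_medium between 0.009 and 0.015 m and horizontal distance between drum_small and pad_small below 0.012 m and z of drum_small in the frame of pad_small between 0.009 and 0.015 m and horizontal distance between dust_port and pad_studs below 0.008 m and z of dust_port in the frame of pad_studs between 0.009 and 0.0155 m and angle between dust_port's own z axis and vertical below 0.06 rad); the robot touches nothing.
It fails at once if the tin is moved by more than 20 mm (distance of wax_tin from where it was at the start of the episode above 0.02 m).
It fails at once if the mallet is moved by more than 20 mm (distance of mallet from where it was at the start of the episode above 0.02 m).
It fails at once if a drum or the dust port is dropped (falls free of the fingers by about 25 mm or more) or sent flying ((linear speed of drum_large above 0.7 m/s and contact force between the fingers and drum_large below 0.05 N) or (linear speed of drum_medium above 0.7 m/s and contact force between the fingers and drum_medium below 0.05 N) or (linear speed of drum_small above 0.7 m/s and contact force between the fingers and drum_small below 0.05 N) or (linear speed of dust_port above 0.7 m/s and contact force between the fingers and dust_port below 0.05 N)).
It also fails if it takes over 112 s, if anything falls off the work surface, if the arm or the gripper's body presses on something with over 40 N, if the wrist force passes 120 N, or if a joint passes its speed limit or range.

## Robot

A 6-joint arm with a two-finger parallel gripper is mounted at the origin on the work surface. World frame = base frame: x ahead of the robot, y to its left, z up, the work surface at z = 0. Lengths are in m, angles in rad, forces in N, time in s.
With the tool pointing down it reaches from about 0.3 to 0.95 m from the base axis. Payload 3.1 kg.
Tool frame: the origin (TCP) lies between the finger pads; the fingertips stand 25 mm ahead of it and the grasp point (between the pads) lies 6 mm ahead of it (tip_reach is the distance from the TCP to the fingertips, in m); z points along the fingers, y is the line along which they close (so a half turn about z gives the same grasp; the last joint's range is limited). The gripper opens to 85 mm and grips with 20 to 120 N. Pads are 22 mm wide; open, the fingers measure 114 mm over their backs; the gripper's body (76 mm by 85 mm) begins 54 mm behind the grasp point. The pads swing forward as they close: fully open they stand 13 mm farther back than shut.
Start: joints at [-1.304, 0.308, 1.634, -0, 1.2, -0.07], TCP at [0.207, -0.59, 0.256] pointing down, gripper open.
Joint ranges: [-3.06, 3.06], [-0.79, 1.96], [0.05, 2.63], [-1.19, 4.34], [0.05, 2.64], [-2.94, 2.94]. Speed limits (rad/s): [2.79, 2.79, 3.14, 3.14, 3.14, 3.14].

## Interface

Orientations are given as a unit quaternion [x, y, z, w].
In Python, from station import get_state, capture, sign_off, search_frame, regions_of, tip_reach gives the robot as it stands.
- The arm moves only by the tool servo_tool, never from a script. Its argument "motion" is a list of rows, each a list of 4 numbers: the shift along the world's x, y, z in units of 0.04 m (1.0 is 0.04 m), then the turn about the world's z in units of pi/4 rad (1.0 is pi/4 rad). A call has exactly 8 rows; each row shifts and turns the commanded pose from where the row before left it; what a row does not reach is not made up. A row lasts 1/12 s, in which the tool goes at most 41.7 mm and 7.16 degrees, less where a joint would pass 70% of its speed; a pose out of reach is approached as far as the arm can. A call with a number of a shift or a turn outside -1 to 1 is refused whole. A call with a gripper value outside its range is refused whole. "fingers" is the gripper's target within -1 to 1 (shut at 1, half-way at 0, fully open at -1), set as the call begins (left out, the last holds). The fingers move at their own pace and stop on an object; "squeeze" is the grip in N (left out, the last holds). Time passes only in rows, so rows that do not move let the fingers close, or fill a call up. It gives the time, the measured TCP pose, the force, the opening and the grip force at its end, in the units of the state.
- get_state(): the state, without advancing time (a new reading comes with each control period).
- capture(name): name is "scene" or "top" or "wrist"; returns a dict with "color" (420x560x3 uint8, red, green, blue), "depth" (420x560 float32, m along the optical axis (not along the pixel's ray), 0 where there is no reading), "mtx" (3x3 intrinsics, pixels), "k1" (the pictures are not rectified: a ray, as slopes to the right and down, at radius r is drawn at 1 + k1 r^2 times it, then the intrinsics apply), "eye" and "orientation" of the camera in the world. Camera axes: x right, y down, z forward; pixel columns grow to the right and rows downward; lengths in m; the calibration is good to about 2 mm. A picture is of the moment at which its call begins.
- sign_off(): hands the job in; it is judged then, once.
Trained networks look in the newest picture that a camera, given by its name, has taken for a name from the list of things; names that differ only in an ending like _2 or _b are one class to them, and where a whole thing is asked for, a point or a joint stands for the part that bears it (a point fixed in the world has none). Each returns a list of dicts, best first, with "confidence" (0 to 1); they miss things now and then, are a little off and sometimes report something else, mostly with a low value. They report only what shows in the picture. A call takes as long as a camera call. They do not tell look-alikes from the thing itself.
- search_frame(camera, target): "rect" ([left, top, right, bottom] in pixels, round what is visible of it).
- regions_of(camera, target): "mask" (420x560 bool, what is visible of it) and "rect" ([left, top, right, bottom] in pixels, round what is visible of it).
The state is a dict: "time": time; "joints": joint angles; "qd": joint speeds; "effort": joint torques, N m; "eef_pos": TCP position; "eef_rot": TCP orientation; "contact_force": force on the tool from outside, world axes, zero at the start; "wrist_torque": the same for the moment, N m; "width": finger opening in m; "grip_force": force on a finger pad.
Only numpy, scipy, OpenCV 4.12 (cv2) and the standard library are available. Lean on these libraries where they do the work, as an engineer would, in place of code of your own. Each camera call takes 0.05 s, during which the arm holds its last target. There are 200 camera calls.

## Working session

There is one attempt and no reset: what is moved stays moved. The work goes in short steps, Python scripts to look and compute and a tool call to move; the robot and the scene stay as the last step left them, time stands still between calls to the robot, and variables do not carry over. Pictures are saved under pics/ and viewed, at most 14 in all, crops included, and the job is handed in when it is done.

Besides the shell and the picture viewer there is one more tool, called after ">>>" as a command line: name --pt "numbers of a row" for each row, then --argument value for the rest. servo_tool: Moves the arm, as the interface text tells. Its arguments: {"type":"object","properties":{"motion":{"type":"array"},"fingers":{"type":"number"},"squeeze":{"type":"number"}},"required":["motion"]}

```bash
ls; mkdir -p pics
python3 - <<'E'
from station import *
import cv2
s=get_state();print({k:s[k] for k in('time','eef_pos','eef_rot','width')},tip_reach)
for n in('top','scene'):
    c=capture(n);cv2.imwrite(f'pics/{n}0.png',c['color'][:,:,::-1]);print(n,c['eye'],c['orientation'],c['mtx'],c['k1'])
E
```

```text
pics
{'time': 0.0, 'eef_pos': array([ 0.20630759, -0.58915687,  0.25504805]), 'eef_rot': array([ 9.85852244e-01,  1.67612828e-01, -1.08893713e-04, -1.13161139e-03]), 'width': 0.08553527820000109} 0.025
top [ 0.40598722 -0.01828945  1.15574066] [ 0.71439737 -0.69530489  0.05037049 -0.06041789] [[394.25534992   0.         277.35437937]
 [  0.         394.25534992 211.62445442]
 [  0.           0.           1.        ]] -0.08726809046039487
scene [1.36925627 0.38774039 1.17932292] [ 0.48021546  0.81374299 -0.28013607 -0.16952653] [[530.57777828   0.         281.13247787]
 [  0.         530.57777828 212.79388164]
 [  0.           0.           1.        ]] -0.015416287131028914
```

View pics/top0.png

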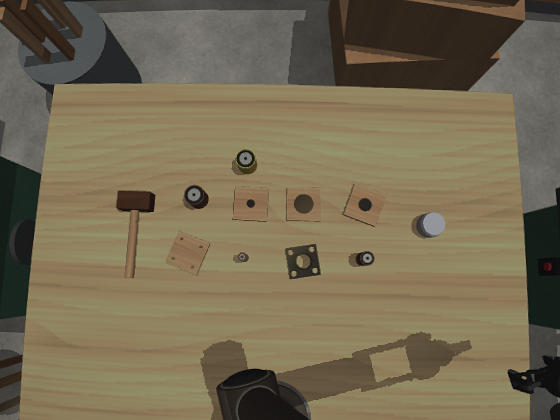

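View pics/scene0.png

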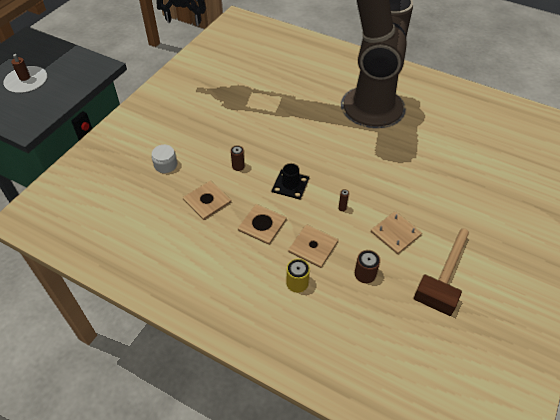

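```bash
cat > h.py <<'E'
from station import *
import numpy as np, cv2
from scipy.spatial.transform import Rotation as R
def rays(c):
    h,w=c['depth'].shape
    uv=np.stack(np.meshgrid(np.arange(w),np.arange(h)),-1).reshape(-1,1,2).astype(float)
    n=cv2.undistortPoints(uv,c['mtx'],np.array([c['k1'],0,0,0.])).reshape(h,w,2)
    d=np.concatenate([n,np.ones((h,w,1))],-1)
    return R.from_quat(c['orientation']).apply(d.reshape(-1,3)).reshape(h,w,3)
def cloud(c):
    return np.where(c['depth'][...,None]>0,c['eye']+rays(c)*c['depth'][...,None],np.nan)
def plane(c,z):  # every pixel on the plane at height z
    d=rays(c); return c['eye']+d*((z-c['eye'][2])/d[...,2])[...,None]
def rect(xy):
    (x,y),(a,b),t=cv2.minAreaRect((xy*1000).astype(np.float32)); return np.round([x,y,a,b,(t+45)%90-45],1)
E
cat > look.py <<'E'
from h import *
def look(cam):
    c=capture(cam);P=cloud(c);z=P[...,2]
    for n in('drum_large','drum_medium','drum_small','dust_port','wax_tin','mallet','pad_large','pad_medium','pad_small','pad_studs'):
        for r in regions_of(cam,n)[:4]:
            if r['confidence']<.3: continue
            m=r['mask'];zz=z[m];top=np.nanpercentile(zz,90)
            k=m&(abs(z-top)<.006)
            q=plane(c,np.median(z[k]))[k][:,:2]
            print(cam,n,round(r['confidence'],2),np.round(r['rect']),'top',round(np.median(z[k])*1e3,1),'cen',np.round(q.mean(0)*1e3,1),'rect',rect(q),'circ',np.round(np.hstack(cv2.minEnclosingCircle((q*1e3).astype(np.float32))),1),k.sum())
if __name__=='__main__':
    for cam in('top','scene'): look(cam)
E
python3 look.py
```

```text
top drum_large 0.79 [237. 146. 258. 178.] top 70.0 cen [729.9  95.7] rect [730.7  95.9  55.8  55.2  28.8] circ [729.7  95.6  29.1] 294
top drum_large 0.6 [184. 186. 209. 210.] top 70.2 cen [620.7 237.3] rect [620.5 235.1  55.4  54.2   3.8] circ [621.3 237.   29.2] 296
top drum_medium 0.79 [356. 251. 373. 265.] top 70.6 cen [ 455.1 -247.9] rect [ 455.  -248.6   35.9   38.4   -0. ] circ [ 455.1 -247.8   19.6] 155
top dust_port 0.97 [286. 245. 319. 273.] top 65.3 cen [443.2 -79.4] rect [444.5 -76.7  46.   46.4  -8.2] circ [444.3 -76.8  24.6] 33
top wax_tin 0.59 [415. 212. 443. 237.] top 55.1 cen [ 558.  -443.8] rect [ 558.1 -443.8   61.5   63.1   44.6] circ [ 557.5 -444.9   33. ] 379
top mallet 0.8 [115. 193. 154. 280.] top 49.3 cen [605.8 420.4] rect [606.  420.  100.9  55.3  -1.3] circ [604.4 420.1  53.6] 607
top pad_large 0.78 [285. 184. 322. 220.] top 12.0 cen [613.  -75.8] rect [613.2 -76.1  98.9  97.8   1.4] circ [614.6 -75.3  68. ] 1055
top pad_medium 0.66 [345. 182. 386. 225.] top 12.0 cen [ 615.  -255.3] rect [ 615.9 -256.1   98.1   99.9  -20.1] circ [ 616.6 -255.8   65.4] 1000
[... 1255 characters left out ...]
0.88 [413. 227. 469. 313.] top 50.8 cen [610.4 418.3] rect [ 6.107e+02  4.175e+02  1.000e+02  5.720e+01 -1.000e-01] circ [611.3 417.9  55.4] 781
scene pad_large 0.64 [242. 207. 286. 244.] top 14.6 cen [616.2 -75.6] rect [616.7 -76.1 103.6  99.5   0.8] circ [618.2 -75.8  67. ] 908
scene pad_medium 0.72 [183. 182. 231. 219.] top 14.8 cen [ 618.9 -257.1] rect [ 618.8 -256.1  104.5  100.8  -19.8] circ [ 620.  -255.2   68.7] 834
scene pad_small 0.79 [289. 226. 339. 265.] top 14.1 cen [614.5  79.9] rect [613.3  79.5 100.3 102.4  -1.6] circ [614.9  80.6  68.7] 1038
scene pad_studs 0.77 [371. 213. 420. 256.] top 14.0 cen [463.7 257.9] rect [463.3 258.  100.8 103.  -20.8] circ [464.  257.3  67.9] 888
```

Run:
```python
from h import *
for cam in('top','scene'):
    c=capture(cam);P=cloud(c);g=c['color'].max(2)
    off=np.array([0,0]) if cam=='top' else np.array([4,0])
    def near(x,y,r,Q): return np.hypot(Q[...,0]*1e3-x-off[0],Q[...,1]*1e3-y-off[1])<r
    dz=0 if cam=='top' else .0025
    Q=plane(c,.008+dz)
    m=near(444,-77,75,Q)&(abs(P[...,2]-.008-dz)<.004)&(g<70)
    print(cam,'flange',rect(Q[m][:,:2]),m.sum())
    Q=plane(c,.07+dz)
    for n,x,y in(('L',621,237),('M',455,-248),('S',455,94)):
        m=near(x,y,45,Q)&(P[...,2]>.062); q=Q[m][:,:2]*1e3
        print(n,q.mean(0).round(1),m.sum(),rect(q/1e3))
    Q=plane(c,.012+dz)
    for n,x,y in(('padL',613,-76),('padM',615,-256),('padS',610,81)):
        m=near(x,y,42,Q);m&=g<110; q=Q[m][:,:2]*1e3
        print(n,q.mean(0).round(1),m.sum(),2*np.sqrt(m.sum()/3.14))
    Q=plane(c,.03+dz); m=near(460,260,60,Q)&(P[...,2]>.020); print('studs',(Q[m][:,:2]*1e3).round().tolist())
    if cam=='top': cv2.imwrite('pics/c.png',cv2.resize(c['color'][220:290,150:330,::-1],None,fx=4,fy=4,interpolation=cv2.INTER_CUBIC))
```

```text
top flange [444.6 -75.9  89.1  87.9   9.9] 504
L [620.7 237.7] 326 [620.4 236.8  54.8  57.6   1.4]
M [ 454.9 -247.5] 174 [ 455.  -247.3   38.3   38.8    1.3]
S [450.8  93.6] 64 [451.5  93.3  22.   22.1   2.2]
padL [613.4 -75.2] 308 19.807995554777598
padM [ 615.7 -256.4] 140 13.354547878703569
padS [610.2  81.2] 62 8.887119427561736
studs [[499.0, 279.0], [499.0, 276.0], [497.0, 279.0], [497.0, 276.0], [478.0, 222.0], [478.0, 219.0], [478.0, 217.0], [475.0, 219.0], [451.0, 250.0], [441.0, 299.0], [441.0, 296.0], [441.0, 293.0], [438.0, 298.0], [438.0, 296.0], [439.0, 293.0], [420.0, 242.0], [420.0, 239.0], [417.0, 242.0], [418.0, 239.0]]
scene flange [450.5 -77.2  89.7  89.9  11.2] 323
L [626.  236.5] 395 [626.4 236.5  59.2  58.3  29. ]
M [ 461.2 -249.2] 131 [ 461.5 -247.6   49.5   37.9   32.1]
S [456.4  93.3] 66 [456.7  93.7  31.2  23.2  14.2]
padL [615.9 -77.6] 267 18.442542897741404
padM [ 618.6 -258.9] 109 11.783611635857376
padS [612.8  78.4] 52 8.138921194885752
studs [[424.0, 238.0], [422.0, 241.0], [427.0, 240.0], [426.0, 242.0], [432.0, 238.0], [430.0, 241.0], [429.0, 243.0], [434.0, 242.0], [482.0, 218.0], [481.0, 220.0], [487.0, 217.0], [485.0, 219.0], [484.0, 221.0], [490.0, 218.0], [489.0, 220.0], [487.0, 223.0], [446.0, 296.0], [445.0, 298.0], [450.0, 297.0], [448.0, 300.0], [454.0, 296.0], [453.0, 298.0], [452.0, 301.0], [457.0, 297.0], [456.0, 300.0], [513.0, 230.0], [502.0, 251.0], [502.0, 271.0], [504.0, 275.0], [502.0, 277.0], [508.0, 274.0], [507.0, 276.0], [505.0, 278.0], [511.0, 275.0], [510.0, 277.0], [508.0, 280.0], [515.0, 288.0]]
```

View pics/c.png

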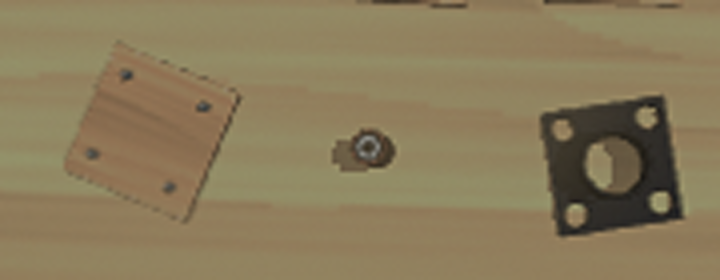

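>>> servo_tool --pt "0.39 0.533 -0.21 0" --pt "0.39 0.533 -0.21 0" --pt "0.39 0.533 -0.21 0" --pt "0.39 0.533 -0.21 0" --pt "0.39 0.533 -0.21 0" --pt "0.39 0.533 -0.21 0" --pt "0.39 0.533 -0.21 0" --pt "0.39 0.533 -0.21 0" --fingers -1 --squeeze 40

```text
time: 1.97
eef_pos: [0.332, -0.4184, 0.1889]
eef_rot: [0.986, 0.167, 0.0, 0.0]
contact_force: [-0.6, -1.1, 0.1]
width: 0.0855
grip_force: 0.0
```

>>> servo_tool --pt "0.39 0.533 -0.21 0" --pt "0.39 0.533 -0.21 0" --pt "0.39 0.533 -0.21 0" --pt "0.39 0.533 -0.21 0" --pt "0.39 0.533 -0.21 0" --pt "0.39 0.533 -0.21 0" --pt "0.39 0.533 -0.21 0" --pt "0.3 0.5 -0.21 0"

```text
time: 2.63
eef_pos: [0.4538, -0.2491, 0.1219]
eef_rot: [0.986, 0.168, 0.001, 0.0]
contact_force: [0.5, -1.4, 0.1]
width: 0.0848
grip_force: 0.0
```

Run:
```python
from h import *
c=capture('wrist');P=cloud(c);m=(P[...,2]>.05)&(P[...,2]<.085)&(np.hypot(P[...,0]-.455,P[...,1]+.248)<.04)
print(get_state()['eef_pos'],c['eye'],m.sum())
if m.sum():
    z=np.median(P[...,2][m]);print(z,rect(P[m][:,:2]),P[m].mean(0))
cv2.imwrite('pics/w1.png',c['color'][:,:,::-1])
```

```text
[ 0.45391589 -0.24534637  0.12007404] [ 0.52360237 -0.22400279  0.23899526] 3372
0.0697732831533444 [ 458.3 -249.4   39.5   39.    16.4] [ 0.46070127 -0.24850718  0.06859645]
```

View pics/w1.png

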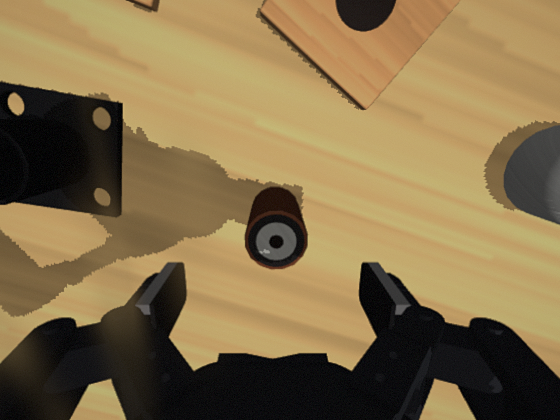

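>>> servo_tool --pt "0.09 -0.08 -0.27 0" --pt "0 0 -0.3 0" --pt "0 0 -0.3 0" --pt "0 0 -0.3 0" --pt "0 0 -0.3 0" --pt "0 0 -0.2 0" --pt "0 0 -0.2 0" --pt "0 0 0 0"

```text
time: 3.35
eef_pos: [0.4546, -0.2527, 0.045]
eef_rot: [0.986, 0.167, -0.001, -0.001]
contact_force: [-0.1, -0.8, -0.3]
width: 0.0854
grip_force: 0.0
```

>>> servo_tool --pt "0 0 0 0" --pt "0 0 0 0" --pt "0 0 0 0" --pt "0 0 0 0" --pt "0 0 0 0" --pt "0 0 0 0" --pt "0 0 0 0" --pt "0 0 0 0" --fingers 1 --squeeze 40

```text
time: 4.02
eef_pos: [0.4567, -0.2536, 0.0479]
eef_rot: [0.986, 0.168, 0.0, 0.0]
contact_force: [-1.1, 0.7, 5.7]
width: 0.0389
grip_force: 40.4
```

>>> servo_tool --pt "0 0 0.2 0" --pt "0 0 0.4 0" --pt "0 0 0.4 0" --pt "0.3 0 0.4 0" --pt "0.7 -0.04 0.2 0" --pt "0.7 -0.04 0 0" --pt "0.7 -0.04 0 0" --pt "0.7 -0.04 0 0"

```text
time: 4.68
eef_pos: [0.5809, -0.2597, 0.1113]
eef_rot: [0.986, 0.168, -0.0, 0.0]
contact_force: [-0.3, -1.1, -0.8]
width: 0.039
grip_force: 40.5
```

>>> servo_tool --pt "0.5 -0.04 0 0" --pt "0.31 -0.02 0 0" --pt "0.1 0 0 0" --pt "0 0 0 0" --pt "0 0 0 0" --pt "0 0 0 0" --pt "0 0 0 0" --pt "0 0 0 0"

```text
time: 5.35
eef_pos: [0.6156, -0.2621, 0.111]
eef_rot: [0.986, 0.167, -0.0, -0.0]
contact_force: [-0.8, 0.5, -0.9]
width: 0.039
grip_force: 40.5
```

```bash
cat > chk.py <<'E'
from h import *
import sys
# chk cam padx pady : held drum top centre and pad centre, one camera, mm ; and averaged TCP
x,y=float(sys.argv[1]),float(sys.argv[2])
E_=[];
for cam in('wrist','top','scene','wrist'):
    c=capture(cam);s=get_state();E_.append(s['eef_pos'])
print('tcp',np.mean(E_,0).round(4),'width',s['width'],'grip',s['grip_force'])
P=cloud(c);z=P[...,2];h=np.hypot(P[...,0]*1e3-x,P[...,1]*1e3-y)
m=(h<90)&(abs(z-.012)<.004);print('pad px',m.sum(),rect(P[m][:,:2]))
cv2.imwrite('pics/'+sys.argv[3]+'.png',c['color'][:,:,::-1])
E
python3 chk.py 618 -257 w2
```

```text
tcp [ 0.6161 -0.2622  0.1112] width 0.03934479886569636 grip 40.52627384662628
pad px 11562 [ 617.8 -255.9   99.8  100.   -19.8]
```

View pics/w2.png

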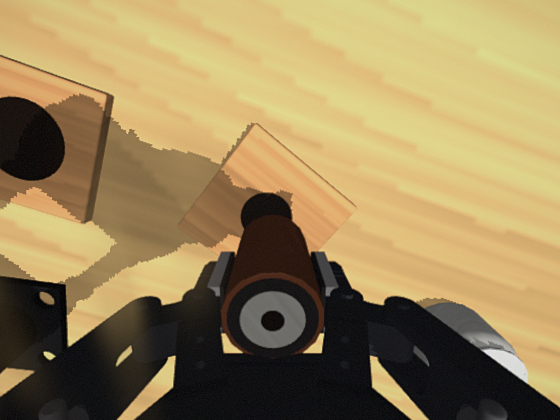

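```bash
cat > held.py <<'E'
from h import *
import sys
# held-thing top: cloud points near height zt around the TCP, in wrist and top views
zt=float(sys.argv[1])
for cam in('wrist','top'):
    c=capture(cam);t=get_state()['eef_pos'];P=cloud(c);z=P[...,2]
    m=(np.hypot(P[...,0]-t[0],P[...,1]-t[1])<.04)&(abs(z-zt)<.006)
    if m.sum()>5:
        q=plane(c,np.median(z[m]))[m][:,:2]
        print(cam,t.round(4),m.sum(),np.median(z[m]).round(4),rect(q),'mean',(q.mean(0)*1e3).round(1))
E
python3 held.py 0.134
```

```text
wrist [ 0.6164 -0.2622  0.1112] 9510 0.1332 [ 621.3 -260.5   40.1   84.3   18.2] mean [ 622.1 -259.9]
```

>>> servo_tool --pt "-0.06 0.12 -0.1 0" --pt "0 0 -0.25 0" --pt "0 0 -0.3 0" --pt "0 0 -0.3 0" --pt "0 0 -0.2 0" --pt "0 0 -0.1 0" --pt "0 0 -0.03 0" --pt "0 0 0 0"

```text
time: 6.32
eef_pos: [0.6129, -0.2567, 0.0601]
eef_rot: [0.986, 0.168, -0.002, -0.001]
contact_force: [-5.5, 2.3, 5.3]
width: 0.039
grip_force: 41.2
```

>>> servo_tool --pt "0 0 0 0" --pt "0 0 0 0" --pt "0 0 0 0" --pt "0 0 0 0" --pt "0 0 0 0" --pt "0 0 0.2 0" --pt "0 0 0.4 0" --pt "0 0 0.6 0" --fingers -1

```text
time: 6.98
eef_pos: [0.6122, -0.2564, 0.106]
eef_rot: [0.986, 0.168, -0.002, -0.002]
contact_force: [-0.1, -0.5, -0.4]
width: 0.0852
grip_force: 0.0
```

```bash
cat > placed.py <<'E'
from h import *
import sys
# placed.py x y : drum top centre vs pad centre, in each camera
x,y=map(float,sys.argv[1:3])
for cam in('wrist','top','scene'):
    c=capture(cam);P=cloud(c);z=P[...,2];h=np.hypot(P[...,0]*1e3-x,P[...,1]*1e3-y)
    m=(h<60)&(z>.074)&(z<.092);p=(h<80)&(abs(z-.0125)<.005)
    if m.sum()>5 and p.sum()>5:
        q=plane(c,np.median(z[m]))[m][:,:2];print(cam,'drum',np.median(z[m]).round(4),rect(q),'pad',rect(P[p][:,:2]))
print(get_state()['eef_pos'].round(4))
E
python3 placed.py 617 -256
```

```text
wrist drum 0.0818 [ 616.9 -254.7   41.    38.6   19.4] pad [ 617.8 -256.    99.9   99.9  -19.7]
scene drum 0.0837 [ 618.5 -256.3   41.2   45.4   -4.1] pad [ 619.5 -256.7  142.8  136.5   35. ]
[ 0.6164 -0.2584  0.1112]
```

>>> servo_tool --pt "0 0 0.4 0" --pt "0 0 0.4 0" --pt "-0.3 0.3 0 0" --pt "-0.6 0.65 0 0" --pt "-0.6 0.65 0 0" --pt "-0.6 0.65 0 0" --pt "-0.6 0.65 0 0" --pt "-0.6 0.65 0 0"

```text
time: 7.8
eef_pos: [0.4801, -0.114, 0.139]
eef_rot: [0.986, 0.167, -0.001, -0.0]
contact_force: [1.0, -0.3, 1.3]
width: 0.0853
grip_force: 0.0
```

>>> servo_tool --pt "-0.6 0.64 0 0" --pt "-0.34 0.34 0 0" --pt "0 0 0 0" --pt "0 0 0 0" --pt "0 0 0 0" --pt "0 0 0 0" --pt "0 0 0 0" --pt "0 0 0 0"

```text
time: 8.47
eef_pos: [0.4453, -0.0768, 0.1399]
eef_rot: [0.986, 0.167, 0.0, 0.0]
contact_force: [0.2, -0.1, 0.8]
width: 0.0855
grip_force: 0.0
```

Run:
```python
from h import *
c=capture('wrist');print(get_state()['eef_pos'].round(4))
P=cloud(c);z=P[...,2];h=np.hypot(P[...,0]-.447,P[...,1]+.077)
m=(h<.075)&(abs(z-.008)<.004)&(c['color'].max(2)<90);q=plane(c,.008)[m][:,:2];print('flange',m.sum(),rect(q))
m=(h<.04)&(abs(z-.067)<.006);q=plane(c,.068)[m][:,:2];print('rim',m.sum(),rect(q),np.median(z[m]))
cv2.imwrite('pics/w3.png',c['color'][:,:,::-1])
```

```text
[ 0.4451 -0.0767  0.1399]
flange 5057 [447.2 -75.8  90.   89.2  10.1]
rim 1326 [448.3 -75.7  49.4  49.2  19.2] 0.06694469294211944
```

View pics/w3.png

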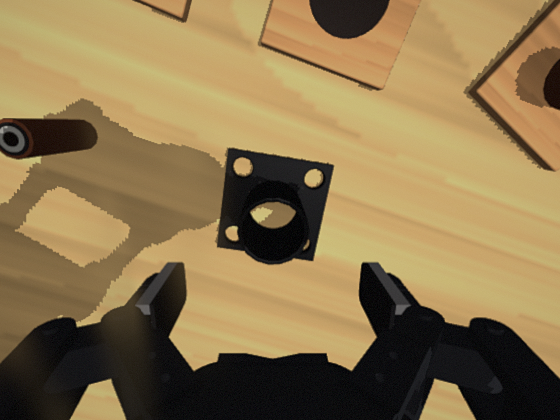

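>>> servo_tool --pt "0.06 0.02 -0.3 0" --pt "0 0 -0.4 0" --pt "0 0 -0.4 0" --pt "0 0 -0.4 0" --pt "0 0 -0.3 0" --pt "0 0 -0.3 0" --pt "0 0 -0.15 0" --pt "0 0 0 0"

```text
time: 9.18
eef_pos: [0.4458, -0.0752, 0.0485]
eef_rot: [0.986, 0.167, -0.001, -0.001]
contact_force: [-0.4, -0.1, 0.8]
width: 0.0853
grip_force: 0.0
```

>>> servo_tool --pt "0 0 0 0" --pt "0 0 0 0" --pt "0 0 0 0" --pt "0 0 0 0" --pt "0 0 0 0" --pt "0 0 0 0" --pt "0 0 0 0" --pt "0 0 0 0" --fingers 1 --squeeze 40

```text
time: 9.85
eef_pos: [0.4479, -0.0756, 0.051]
eef_rot: [0.986, 0.168, 0.001, 0.001]
contact_force: [-1.3, 0.1, 5.3]
width: 0.0494
grip_force: 41.8
```

>>> servo_tool --pt "0 0 0.2 0" --pt "0 0 0.4 0" --pt "0 0 0.55 0" --pt "0 0 0.6 0" --pt "0 0 0.6 -0.067" --pt "0 0.3 0.4 -0.1" --pt "0 0.6 0 -0.1" --pt "0.03 0.8 0 -0.1"

```text
time: 10.52
eef_pos: [0.4492, -0.0079, 0.1618]
eef_rot: [1.0, 0.021, 0.002, 0.001]
contact_force: [-0.6, 0.8, -2.2]
width: 0.0497
grip_force: 41.9
```

>>> servo_tool --pt "0.05 0.8 0 -0.1" --pt "0.05 0.8 0 -0.1" --pt "0.05 0.8 0 -0.1" --pt "0.05 0.8 0 0" --pt "0.05 0.8 0 0" --pt "0.05 0.8 0 0" --pt "0.05 0.8 0 0" --pt "0 0.8 0 0"

```text
time: 11.18
eef_pos: [0.4617, 0.2503, 0.16]
eef_rot: [0.996, -0.093, -0.0, 0.0]
contact_force: [1.8, 0.2, -1.1]
width: 0.0492
grip_force: 41.9
```

>>> servo_tool --pt "0 0.2 0 0" --pt "0 0 0 0" --pt "0 0 0 0" --pt "0 0 0 0" --pt "0 0 0 0" --pt "0 0 0 0" --pt "0 0 0 0" --pt "0 0 0 0"

```text
time: 11.85
eef_pos: [0.4623, 0.2559, 0.1599]
eef_rot: [0.996, -0.094, 0.0, 0.0]
contact_force: [0.1, 0.4, -1.4]
width: 0.0493
grip_force: 42.1
```

```bash
cat > port.py <<'E'
from h import *
import sys
c=capture('wrist');t=get_state()['eef_pos'];print(t.round(4))
P=cloud(c);z=P[...,2];zf=t[2]-.051+.008
h=np.hypot(P[...,0]-t[0],P[...,1]-t[1]);dark=c['color'].max(2)<90
m=(h<.08)&(abs(z-zf)<.006)&dark;print('flange z',np.median(z[m]),m.sum(),rect(plane(c,np.median(z[m]))[m][:,:2]))
h=np.hypot(P[...,0]-.461,P[...,1]-.2595);m=(h<.08)&(abs(z-.012)<.004)&~dark;print('pad',m.sum(),rect(P[m][:,:2]))
m=(h<.06)&(z>.02)&(z<.032);print('studs',m.sum(),(plane(c,.027)[m][:,:2]*1e3).round()[:40].tolist())
cv2.imwrite('pics/'+sys.argv[1],c['color'][:,:,::-1])
E
python3 port.py w4.png
```

```text
[0.4623 0.2561 0.1599]
flange z 0.11628368229497565 8691 [470.6 253.4  89.3  71.5 -20.5]
pad 3197 [482.  252.9 100.1  57.5 -20.4]
studs 71 [[506.0, 279.0], [506.0, 278.0], [505.0, 277.0], [505.0, 276.0], [505.0, 275.0], [505.0, 280.0], [505.0, 279.0], [505.0, 278.0], [505.0, 277.0], [504.0, 276.0], [504.0, 275.0], [504.0, 281.0], [504.0, 280.0], [504.0, 279.0], [504.0, 278.0], [504.0, 277.0], [504.0, 277.0], [503.0, 275.0], [504.0, 281.0], [503.0, 280.0], [503.0, 279.0], [503.0, 278.0], [503.0, 278.0], [503.0, 277.0], [503.0, 276.0], [503.0, 275.0], [503.0, 281.0], [503.0, 280.0], [502.0, 279.0], [502.0, 279.0], [502.0, 278.0], [502.0, 277.0], [502.0, 276.0], [502.0, 275.0], [501.0, 276.0], [501.0, 275.0], [485.0, 222.0], [484.0, 221.0], [484.0, 220.0], [484.0, 220.0]]
```

View pics/w4.png

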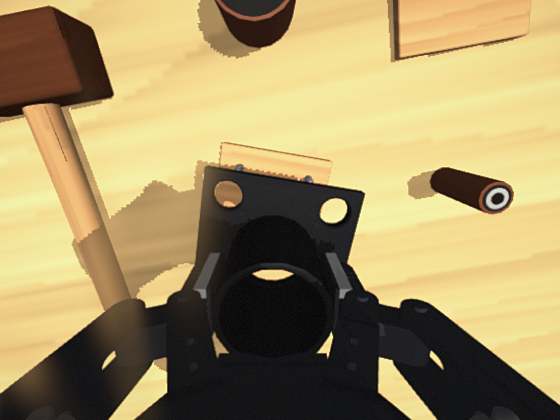

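>>> servo_tool --pt "0.01 0.085 -0.2 0" --pt "0 0 -0.35 0" --pt "0 0 -0.4 0" --pt "0 0 -0.4 0" --pt "0 0 -0.25 0" --pt "0 0 -0.15 0" --pt "0 0 0 0" --pt "0 0 0 0"

```text
time: 12.57
eef_pos: [0.4626, 0.2602, 0.0897]
eef_rot: [0.996, -0.093, -0.0, 0.0]
contact_force: [0.6, 0.6, -1.6]
width: 0.0494
grip_force: 42.1
```

```bash
python3 port.py w5.png
python3 - <<'E'
import cv2
from station import capture
a=cv2.imread('pics/w5.png')[100:320,150:420]
c=capture('scene')['color'][:,:,::-1][170:270,340:450]
a=cv2.resize(a,None,fx=1.6,fy=1.6);c=cv2.resize(c,None,fx=3.3,fy=3.52,interpolation=cv2.INTER_CUBIC)
import numpy as np
h=min(len(a),len(c));cv2.imwrite('pics/w5b.png',np.hstack([a[:h],c[:h]]))
E
```

```text
[0.4631 0.2604 0.0903]
flange z 0.0460667114862629 8765 [470.4 257.8  89.4  72.4 -20.1]
pad 3680 [467.9 258.1  99.8  87.8 -20.4]
studs 133 [[505.0, 279.0], [505.0, 279.0], [505.0, 280.0], [505.0, 279.0], [505.0, 279.0], [505.0, 278.0], [505.0, 278.0], [504.0, 280.0], [504.0, 280.0], [504.0, 279.0], [504.0, 278.0], [504.0, 278.0], [504.0, 277.0], [504.0, 276.0], [504.0, 281.0], [504.0, 280.0], [504.0, 280.0], [504.0, 279.0], [503.0, 278.0], [503.0, 278.0], [503.0, 277.0], [503.0, 277.0], [503.0, 276.0], [503.0, 281.0], [503.0, 280.0], [503.0, 280.0], [503.0, 279.0], [503.0, 279.0], [503.0, 278.0], [503.0, 277.0], [502.0, 277.0], [502.0, 276.0], [502.0, 276.0], [503.0, 281.0], [503.0, 281.0], [502.0, 280.0], [502.0, 279.0], [502.0, 279.0], [502.0, 278.0], [502.0, 278.0]]
```

View pics/w5b.png

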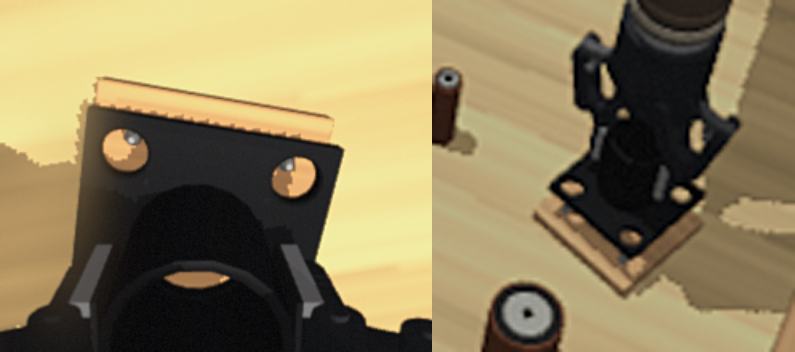

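>>> servo_tool --pt "0.01 -0.01 -0.08 0" --pt "0 0 -0.12 0" --pt "0 0 -0.12 0" --pt "0 0 -0.12 0" --pt "0 0 -0.1 0" --pt "0 0 -0.08 0" --pt "0 0 -0.04 0" --pt "0 0 0 0"

```text
time: 13.33
eef_pos: [0.4628, 0.2596, 0.0632]
eef_rot: [0.996, -0.093, -0.0, 0.0]
contact_force: [-0.1, -0.3, -1.6]
width: 0.0497
grip_force: 42.1
```

```bash
python3 port.py w6.png|cut -c1-150; python3 -c "
from station import *
s=get_state();print(s['contact_force'],s['wrist_torque'])"
```

```text
[0.463  0.2597 0.0634]
flange z 0.0195968129242578 8778 [471.1 257.   89.5  71.  -20.1]
pad 3803 [473.2 256.4 100.   76.6 -20.5]
studs 3390 [[518.0, 280.0], [517.0, 279.0], [517.0, 279.0], [517.0, 279.0], [517.0, 278.0], [517.0, 280.0], [516.0, 278.0], [516.0, 278.0], [516.0, 27
[ 0.34569941 -0.02647159 -1.8721107 ] [ 0.0258738   0.00934726 -0.00077592]
```

>>> servo_tool --pt "0 0 -0.02 0" --pt "0 0 -0.01 0" --pt "0 0 0 0" --pt "0 0 0 0" --pt "0 0 0 0" --pt "0 0 0 0" --pt "0 0 0 0" --pt "0 0 0 0"

```text
time: 14.05
eef_pos: [0.4632, 0.2599, 0.063]
eef_rot: [0.996, -0.093, 0.0, -0.0]
contact_force: [-2.1, -0.8, 4.5]
width: 0.0493
grip_force: 42.5
```

>>> servo_tool --pt "0 0 0 0" --pt "0 0 0 0" --pt "0 0 0 0" --pt "0 0 0 0" --pt "0 0 0 0" --pt "0 0 0.2 0" --pt "0 0 0.5 0" --pt "0 0 0.6 0" --fingers -1

```text
time: 14.72
eef_pos: [0.4613, 0.259, 0.1135]
eef_rot: [0.996, -0.093, -0.002, 0.001]
contact_force: [0.8, -0.1, 0.8]
width: 0.0853
grip_force: 0.0
```

>>> servo_tool --pt "0 0 0.4 0" --pt "0.2 0 0.25 0" --pt "0.5 -0.08 0 0" --pt "0.7 -0.1 0 0" --pt "0.7 -0.1 0 0" --pt "0.7 -0.1 0 0" --pt "0.7 -0.1 0 0" --pt "0.5 -0.08 0 0"

```text
time: 15.38
eef_pos: [0.6259, 0.2366, 0.1404]
eef_rot: [0.996, -0.094, 0.001, -0.0]
contact_force: [-0.0, -0.5, 0.1]
width: 0.0857
grip_force: 0.0
```

>>> servo_tool --pt "0 0 0 0" --pt "0 0 0 0" --pt "0 0 0 0" --pt "0 0 0 0" --pt "0 0 0 0" --pt "0 0 0 0" --pt "0 0 0 0" --pt "0 0 0 0"

```text
time: 16.05
eef_pos: [0.6226, 0.2375, 0.1405]
eef_rot: [0.996, -0.093, 0.0, -0.0]
contact_force: [-0.3, 0.1, -0.3]
width: 0.0857
grip_force: 0.0
```

```bash
cat > pick.py <<'E'
from h import *
import sys
x,y=map(float,sys.argv[1:3]);c=capture('wrist');print(get_state()['eef_pos'].round(4))
P=cloud(c);m=(abs(P[...,2]-.07)<.006)&(np.hypot(P[...,0]*1e3-x,P[...,1]*1e3-y)<45)
print(m.sum(),rect(plane(c,.07)[m][:,:2]))
E
python3 pick.py 623 236.5
python3 - <<'E'
from h import *
c=capture('top');P=cloud(c);z=P[...,2];h=np.hypot(P[...,0]-.46,P[...,1]-.26)
m=(h<.08)&(c['color'].max(2)<75)&(abs(z-.02)<.006);print('flange',rect(plane(c,.02)[m][:,:2]),np.median(z[m]),m.sum())
cv2.imwrite('pics/t2.png',cv2.resize(c['color'][150:290,150:430,::-1],None,fx=2.8,fy=2.8,interpolation=cv2.INTER_CUBIC))
E
```

```text
[0.6227 0.2375 0.1405]
5277 [624.2 237.8  56.5  57.9 -10.7]
flange [457.4 254.5  78.3  89.3 -19.7] 0.019623412506046378 354
```

View pics/t2.png

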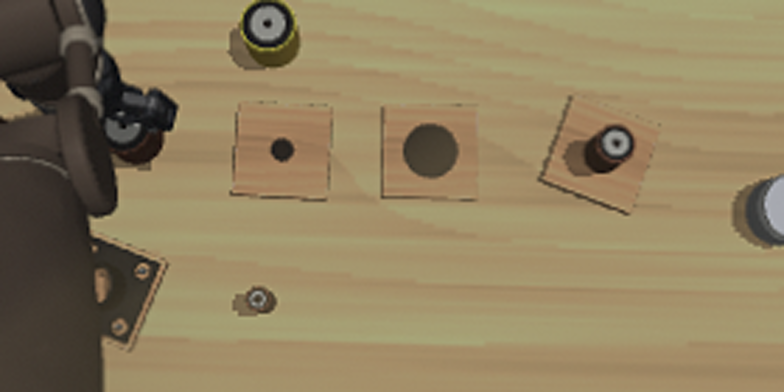

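>>> servo_tool --pt "0.04 0 -0.3 0" --pt "0 0 -0.4 0" --pt "0 0 -0.4 0" --pt "0 0 -0.4 0" --pt "0 0 -0.4 0" --pt "0 0 -0.3 0" --pt "0 0 -0.15 0" --pt "0 0 0 0"

```text
time: 16.82
eef_pos: [0.6229, 0.2367, 0.0437]
eef_rot: [0.996, -0.093, -0.002, 0.001]
contact_force: [-1.2, 0.9, -1.1]
width: 0.0854
grip_force: 0.0
```

>>> servo_tool --pt "0 0 0 0" --pt "0 0 0 0" --pt "0 0 0 0" --pt "0 0 0 0" --pt "0 0 0 0" --pt "0 0 0 0" --pt "0 0 0 0" --pt "0 0 0 0" --fingers 1 --squeeze 50

```text
time: 17.48
eef_pos: [0.6258, 0.2377, 0.0478]
eef_rot: [0.996, -0.093, 0.001, -0.001]
contact_force: [0.4, 0.5, 5.7]
width: 0.0571
grip_force: 53.7
```

>>> servo_tool --pt "0 0 0.2 0" --pt "0 0 0.4 0" --pt "0 0 0.5 0" --pt "0 -0.2 0.4 0" --pt "0 -0.5 0 0" --pt "-0.04 -0.8 0 0" --pt "-0.04 -0.8 0 0" --pt "-0.04 -0.8 0 0"

```text
time: 18.15
eef_pos: [0.6181, 0.1124, 0.1055]
eef_rot: [0.996, -0.093, -0.001, 0.0]
contact_force: [0.3, -0.1, -2.3]
width: 0.057
grip_force: 53.8
```

>>> servo_tool --pt "-0.04 -0.8 0 0" --pt "-0.04 -0.8 0 0" --pt "-0.04 -0.8 0 0" --pt "0 -0.8 0 0" --pt "0 -0.8 0 0" --pt "0 -0.5 0 0" --pt "0 -0.23 0 0" --pt "0 0 0 0"

```text
time: 18.82
eef_pos: [0.614, -0.0777, 0.1056]
eef_rot: [0.995, -0.095, -0.001, -0.0]
contact_force: [0.6, -0.1, -1.7]
width: 0.0568
grip_force: 53.9
```

```bash
python3 chk.py 615.6 -75.3 w7
```

```text
tcp [ 0.6143 -0.075   0.1058] width 0.05685489655173124 grip 53.85590851306915
pad px 9744 [ 6.207e+02 -7.480e+01  1.001e+02  8.940e+01 -1.000e-01]
```

View pics/w7.png

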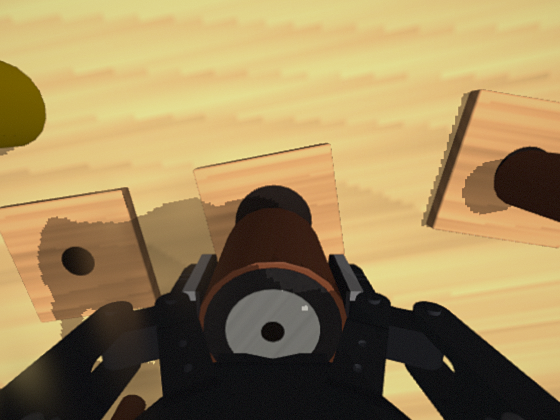

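>>> servo_tool --pt "0.03 0 -0.1 0" --pt "0 0 -0.25 0" --pt "0 0 -0.3 0" --pt "0 0 -0.25 0" --pt "0 0 -0.16 0" --pt "0 0 -0.08 0" --pt "0 0 -0.03 0" --pt "0 0 0 0"

```text
time: 19.68
eef_pos: [0.6146, -0.0753, 0.0599]
eef_rot: [0.996, -0.093, -0.002, -0.0]
contact_force: [-6.0, 2.1, 6.8]
width: 0.0571
grip_force: 54.6
```

Contact made; release, then head for the small drum (≈453.5, 93).

>>> servo_tool --pt "0 0 0 0" --pt "0 0 0 0" --pt "0 0 0 0" --pt "0 0 0 0" --pt "0 0 0 0" --pt "0 0 0.2 0" --pt "0 0 0.5 0" --pt "0 0 0.6 0" --fingers -1

```text
time: 20.35
eef_pos: [0.6144, -0.0756, 0.1104]
eef_rot: [0.996, -0.093, -0.002, -0.0]
contact_force: [0.3, -1.2, -0.2]
width: 0.0853
grip_force: 0.0
```

```bash
python3 placed.py 615.5 -75
```

```text
wrist drum 0.0819 [613.9 -74.8  56.8  58.8 -18.1] pad [615.6 -74.8  99.7  99.9   0. ]
top drum 0.0816 [613.3 -74.8  54.9   6.1 -10.6] pad [627.4 -77.4  96.5   9.9 -10.2]
scene drum 0.0838 [617.1 -78.7  65.1  46.9  33.6] pad [626.2 -73.1 115.5 136.9  27.2]
[ 0.6185 -0.0764  0.1146]
```

>>> servo_tool --pt "0 0 0.4 0" --pt "0 0 0.3 0" --pt "-0.3 0.34 0 0" --pt "-0.6 0.6 0 0" --pt "-0.6 0.6 0 0" --pt "-0.6 0.6 0 0" --pt "-0.6 0.6 0 0" --pt "-0.6 0.6 0 0"

```text
time: 21.17
eef_pos: [0.4827, 0.0585, 0.1393]
eef_rot: [0.996, -0.094, -0.0, -0.0]
contact_force: [1.4, 0.6, 0.3]
width: 0.0857
grip_force: 0.0
```

>>> servo_tool --pt "-0.5 0.6 0 0" --pt "-0.3 0.3 0 0" --pt "0 0 0 0" --pt "0 0 0 0" --pt "0 0 0 0" --pt "0 0 0 0" --pt "0 0 0 0" --pt "0 0 0 0"

```text
time: 21.83
eef_pos: [0.4529, 0.093, 0.1395]
eef_rot: [0.996, -0.094, 0.0, 0.0]
contact_force: [0.2, -1.7, -0.5]
width: 0.0852
grip_force: 0.0
```

```bash
python3 pick.py 453.5 93
```

```text
[0.4527 0.0931 0.1395]
1012 [453.9  94.5  25.3  24.7  21.9]
```

>>> servo_tool --pt "0.03 0.03 -0.3 0" --pt "0 0 -0.4 0" --pt "0 0 -0.4 0" --pt "0 0 -0.4 0" --pt "0 0 -0.4 0" --pt "0 0 -0.3 0" --pt "0 0 -0.15 0" --pt "0 0 0 0"

```text
time: 22.55
eef_pos: [0.4522, 0.0945, 0.0441]
eef_rot: [0.996, -0.094, -0.002, 0.0]
contact_force: [-0.7, -0.1, -0.1]
width: 0.0856
grip_force: 0.0
```

>>> servo_tool --pt "0 0 0 0" --pt "0 0 0 0" --pt "0 0 0 0" --pt "0 0 0 0" --pt "0 0 0 0" --pt "0 0 0 0" --pt "0 0 0 0" --pt "0 0 0 0" --fingers 1 --squeeze 35

```text
time: 23.22
eef_pos: [0.4539, 0.0949, 0.0462]
eef_rot: [0.996, -0.093, 0.001, -0.0]
contact_force: [-0.7, -1.1, 6.0]
width: 0.0242
grip_force: 34.3
```

>>> servo_tool --pt "0 0 0.2 0" --pt "0 0 0.4 0" --pt "0 0 0.5 0" --pt "0.2 0 0.4 0" --pt "0.5 -0.03 0 0" --pt "0.7 -0.06 0 0" --pt "0.7 -0.06 0 0" --pt "0.7 -0.06 0 0"

```text
time: 23.88
eef_pos: [0.566, 0.0865, 0.1058]
eef_rot: [0.996, -0.093, -0.0, -0.0]
contact_force: [-0.5, -0.1, -1.0]
width: 0.0241
grip_force: 34.3
```

>>> servo_tool --pt "0.7 -0.06 0 0" --pt "0.37 -0.06 0 0" --pt "0.1 0 0 0" --pt "0 0 0 0" --pt "0 0 0 0" --pt "0 0 0 0" --pt "0 0 0 0" --pt "0 0 0 0"

```text
time: 24.55
eef_pos: [0.611, 0.0819, 0.1054]
eef_rot: [0.996, -0.093, -0.001, 0.0]
contact_force: [-0.7, 0.1, -0.5]
width: 0.0241
grip_force: 34.4
```

```bash
python3 chk.py 612.6 81.5 w8; python3 held.py .129
```

```text
tcp [0.6116 0.0818 0.1056] width 0.023976537469874822 grip 34.352781772613525
pad px 12958 [612.4  81.3 100.  100.   -1.9]
wrist [0.612  0.0817 0.1056] 6521 0.1294 [612.1  81.8  81.1  34.7 -10.7] mean [616.7  81.3]
```

View pics/w8.png

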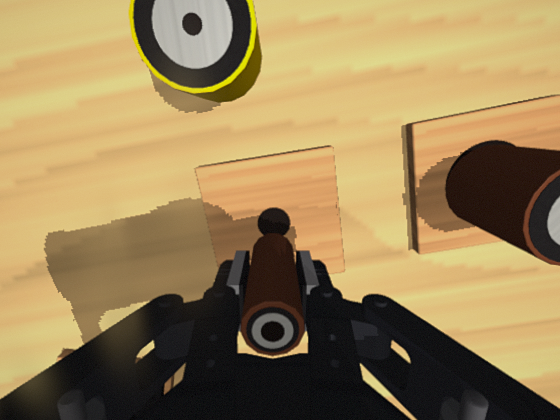

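>>> servo_tool --pt "0.01 0 -0.1 0" --pt "0 0 -0.25 0" --pt "0 0 -0.3 0" --pt "0 0 -0.25 0" --pt "0 0 -0.16 0" --pt "0 0 -0.08 0" --pt "0 0 -0.03 0" --pt "0 0 0 0"

```text
time: 25.52
eef_pos: [0.6118, 0.0816, 0.0583]
eef_rot: [0.996, -0.093, -0.001, 0.0]
contact_force: [0.2, -0.9, -0.1]
width: 0.0241
grip_force: 34.6
```

>>> servo_tool --pt "0 0 -0.02 0" --pt "0 0 0 0" --pt "0 0 0 0" --pt "0 0 0 0" --pt "0 0 0 0" --pt "0 0 0 0" --pt "0 0 0 0" --pt "0 0 0 0"

```text
time: 26.18
eef_pos: [0.6121, 0.0817, 0.0582]
eef_rot: [0.996, -0.093, -0.001, 0.0]
contact_force: [-3.1, -0.8, 5.2]
width: 0.0241
grip_force: 34.9
```

>>> servo_tool --pt "0 0 0 0" --pt "0 0 0 0" --pt "0 0 0 0" --pt "0 0 0 0" --pt "0 0 0 0" --pt "0 0 0.2 0" --pt "0 0 0.5 0" --pt "0 0 0.6 0" --fingers -1

```text
time: 26.85
eef_pos: [0.6107, 0.0816, 0.1088]
eef_rot: [0.996, -0.093, -0.002, 0.0]
contact_force: [-0.6, 0.2, 0.3]
width: 0.0857
grip_force: 0.0
```

>>> servo_tool --pt "0 0 0.5 0" --pt "0 0 0.5 0" --pt "-0.5 0 0.4 0" --pt "-0.7 -0.2 0.4 0" --pt "-0.7 -0.2 0.4 0" --pt "-0.7 -0.2 0 0" --pt "-0.7 -0.2 0 0" --pt "-0.4 0 0 0"

```text
time: 27.52
eef_pos: [0.4616, 0.0488, 0.1983]
eef_rot: [0.996, -0.094, -0.001, 0.0]
contact_force: [0.3, 0.1, 0.5]
width: 0.0857
grip_force: 0.0
```

```bash
for p in "612.5 81.3" "615.5 -75" "617.5 -256"; do python3 placed.py $p; done
python3 - <<'E'
from h import *
for cam in('top','wrist'):
    c=capture(cam);P=cloud(c);z=P[...,2];h=np.hypot(P[...,0]-.461,P[...,1]-.26)
    m=(h<.075)&(c['color'].max(2)<80)&(abs(z-.02)<.005)
    if m.sum()>50: print('flange',rect(plane(c,.02)[m][:,:2]),np.median(z[m]),np.nanpercentile(z[m],[5,95]))
    if cam=='top':cv2.imwrite('pics/t3.png',cv2.resize(c['color'][130:290,100:450,::-1],None,fx=2.2,fy=2.2,interpolation=cv2.INTER_CUBIC))
print(get_state()['time'])
E
```

```text
wrist drum 0.0818 [609.5  81.6  24.7  25.2 -14.9] pad [607.4  81.6 100.5  91.2  -2. ]
top drum 0.0819 [609.   81.9  22.7  22.3   2.2] pad [611.4  80.9 100.2  97.9  -1.8]
scene drum 0.0829 [613.6  82.1  28.7  23.6  29.1] pad [607.6  85.1 143.9 126.3  -8.2]
[0.464  0.0497 0.1985]
wrist drum 0.0815 [589.1 -67.6  49.1  14.1 -11.2] pad [ 5.971e+02 -7.440e+01  1.006e+02  6.510e+01 -3.000e-01]
top drum 0.0823 [610.2 -74.9  56.4  52.7   1.2] pad [ 6.132e+02 -7.490e+01  1.000e+02  9.970e+01  4.000e-01]
scene drum 0.0836 [614.2 -74.7  64.9  55.8  30.7] pad [623.  -75.5 106.1 144.8  13.4]
[0.4661 0.0498 0.1986]
top drum 0.0825 [ 6.121e+02 -2.553e+02  3.630e+01  3.970e+01 -4.000e-01] pad [ 615.3 -256.1   99.2  100.6  -20.4]
scene drum 0.0843 [ 618.5 -254.7   48.6   38.4   33.4] pad [ 618.1 -256.4  135.4  147.1   38.3]
[0.4656 0.0498 0.198 ]
flange [459.3 259.9  90.5  89.3 -19.7] 0.019478900533568932 [0.01654592 0.02315296]
flange [462.5 259.   91.5  91.4 -19.8] 0.019424466711180255 [0.01704607 0.02114388]
28.0667
```

View pics/t3.png

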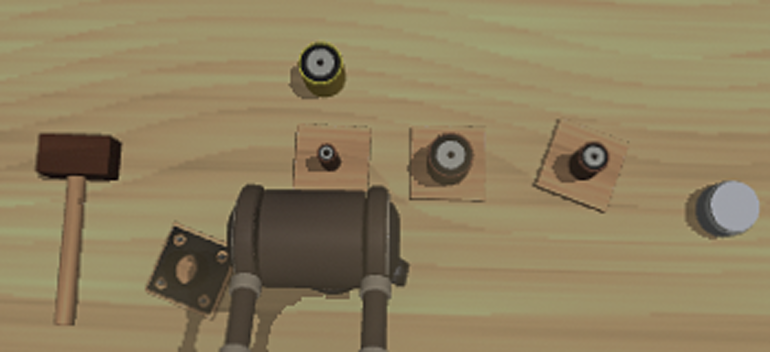

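All three drums sit within about 3 mm of their pad centres, the port is seated flat over its studs, and the tin and mallet haven't moved.

```bash
python3 -c "
from station import *
print(sign_off())"
```

```text
the job is handed in; nothing more can be done
None
```

I handed the job in at about 28 s: each drum stands within about 4 mm of its own pad's middle, the dust port lies flat over its studs, and the tin and mallet were left alone; the sign-off returned no verdict.

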